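# Load the burn-in fixture in reverse order

### The arm

A 7-joint arm with a two-finger parallel gripper is mounted at the origin on the work surface. World frame = base frame: x ahead of the robot, y to its left, z up, the work surface at z = 0. Lengths are in m, angles in degrees, forces in N, time in s.
With the tool pointing down it reaches from about 0.425 to 0.875 m from the base axis. Payload 4.7 kg.
Tool frame: the origin (TCP) lies on the centre line of the jaws, within the pads' length; the fingertips stand 14 mm ahead of it and the grasp point (between the pads) lies 5 mm behind it; z points along the fingers, y is the line along which they close (so a half turn about z gives the same grasp; the last joint's range is limited). The gripper opens to 87 mm and grips with 3 to 60 N. Pads are 19 mm wide; open, the fingers measure 117 mm over their backs; the gripper's body (75 mm by 190 mm) begins 51 mm behind the grasp point.
Start: joints at [-71.786, 18.392, -4.016, 83.108, 1.295, 78.541, -3.26], TCP at [0.194, 0.62, 0.237] pointing down, gripper open.
Joint ranges: [-163.93, 163.93], [-17.29, 119.83], [-79.2, 71.16], [3.27, 140.29], [-89.18, 269.18], [5.43, 117.66], [-154.24, 154.24]. Speed limits (degrees/s): [147.25, 147.25, 180, 180, 180, 180, 180].

### API

Orientations are given as [roll, pitch, yaw] about the fixed x, y, z axes, in that order (R = Rz(yaw) Ry(pitch) Rx(roll)).
In Python, from cell import env gives the robot as it stands.
- The arm moves only by the tool jog_arm, never from a script. Its argument "motion" is a list that holds one entry, the list of rows, each a list of 7 numbers: the shift along the tool's x, y, z in units of 0.1 m (1.0 is 0.1 m), then the turn, a rotation vector about the tool's x, y, z in units of 180 degrees (1.0 is 180 degrees), then the closure, from 0 (fully open) to 1 (shut). A call has 1 to 5 rows; each row is the pose to reach, as a shift and turn from the pose commanded when the call began, along the tool's axes at that moment, turning the shorter way round; what a row does not reach only later rows make up. A row lasts 1/10 s, in which the tool goes at most 50 mm and 8.59 degrees, less where a joint would pass 70% of its speed; a pose out of reach is approached as far as the arm can. A call with a number of a shift or a turn outside -1 to 1 is refused whole. A call with a gripper value outside its range is refused whole. The fingers move at their own pace and stop on an object; "grip_force" is the grip in N (left out, the last holds). Time passes only in rows, so rows that repeat a pose let the fingers close. It gives the time, the measured TCP pose, the force, the opening and the grip force at its end, in the units of the state.
- env.get_obs(): the state, without advancing time (a new reading comes with each control period).
- env.read_camera(name): name is "side" or "top"; returns (picture, depth): 480x640x3 uint8, red, green, blue; 480x640 float32, m along the optical axis (not along the pixel's ray), 0 where there is no reading.
- env.camera_info(name): a dict with "camera_matrix" (3x3 intrinsics, pixels), "origin" and "orientation" of the camera in the world. Camera axes: x right, y down, z forward; pixel columns grow to the right and rows downward; lengths in m; the calibration is good to about 2 mm. A picture is of the moment at which its call begins. camera_info takes no time and is no camera call.
- env.sign_off(): hands the job in; it is judged then, once.
The state is a dict: "time_s": time; "qpos": joint angles; "joint_velocities": joint speeds; "effort": joint torques, N m; "tool_pos": TCP position; "tool_rot": TCP orientation; "force": force on the tool from outside, world axes, zero at the start; "wrist_torque": the same for the moment, N m; "grip_width": finger opening in m; "grasp_force": force on a finger pad.
Only numpy, scipy, OpenCV 4.12 (cv2) and the standard library are available. Lean on these libraries where they do the work, as an engineer would, in place of code of your own. Each camera call takes 0.05 s, during which the arm holds its last target. There are 200 camera calls.

### The job

Move the three white modules from the black trays of the transport carrier into the aluminium nests of the burn-in fixture, in reverse order: the one farthest from the robot in the carrier goes into the nest nearest the robot, the middle one into the middle nest, and the nearest one into the farthest nest. Keep them upright, set each down (do not drop it) so that it sits flat inside its nest, and leave the small black screw bin between the racks where it is.

Things in the scene. Friction and masses are not known exactly. Their poses are not given: they have to be found in the camera images.
- module_low: Loose white plastic power-module housing, about 140 g (varies). Base block 48 (x) x 60 (y) x 26 mm high, small rounded edges; flat top with five dark vent slots; total height 26 mm. Origin at the centre of its underside, z up. The two 60 mm-apart end faces of the base (facing +y and -y) are flat, clear and good to grip from above.
- module_tall: Loose white plastic power-module housing, about 140 g (varies). Base block 48 (x) x 60 (y) x 26 mm high, small rounded edges; on top of it, centred, a smaller block 30 x 36 mm; total height 44 mm. Origin at the centre of its underside, z up. The two 60 mm-apart end faces of the base (facing +y and -y) are flat, clear and good to grip from above.
- module_round: Loose white plastic power-module housing, about 140 g (varies). Base block 48 (x) x 60 (y) x 26 mm high, small rounded edges; on top of it, centred, a round boss of 36 mm diameter; total height 39 mm. Origin at the centre of its underside, z up. The two 60 mm-apart end faces of the base (facing +y and -y) are flat, clear and good to grip from above.
- tray_low: Fixed black tray of the carrier (grey base, 6 mm high, left or right of centre), in which the low module starts; it marks that module's place in the row. Three alike, about 85 mm apart along their x axis, which points away from the robot (within 0.35 rad). 72 (x) x 84 (y) mm outside, floor 3 mm thick, lip 3 mm wide rising 4 mm above the floor. Origin: centre of underside.
- tray_tall: Fixed black tray of the carrier (grey base, 6 mm high, left or right of centre), in which the tall module starts; it marks that module's place in the row. Three alike, about 85 mm apart along their x axis, which points away from the robot (within 0.35 rad). 72 (x) x 84 (y) mm outside, floor 3 mm thick, lip 3 mm wide rising 4 mm above the floor. Origin: centre of underside.
- tray_round: Fixed black tray of the carrier (grey base, 6 mm high, left or right of centre), in which the round module starts; it marks that module's place in the row. Three alike, about 85 mm apart along their x axis, which points away from the robot (within 0.35 rad). 72 (x) x 84 (y) mm outside, floor 3 mm thick, lip 3 mm wide rising 4 mm above the floor. Origin: centre of underside.
- nest_near: Fixed aluminium nest, the one nearest the robot, of the fixture (dark steel base 12 mm high), empty at first. Three alike, about 85 mm apart along their x axis, which points away from the robot (within 0.35 rad). 72 (x) x 84 (y) mm outside, floor 3 mm thick, lip 3 mm wide and 4 mm above the floor (9 mm play each way). Origin: centre of underside, 3 mm below the floor.
- nest_mid: Fixed aluminium nest, the one in the middle, of the fixture (dark steel base 12 mm high), empty at first. Three alike, about 85 mm apart along their x axis, which points away from the robot (within 0.35 rad). 72 (x) x 84 (y) mm outside, floor 3 mm thick, lip 3 mm wide and 4 mm above the floor (9 mm play each way). Origin: centre of underside, 3 mm below the floor.
- nest_far: Fixed aluminium nest, the one farthest from the robot, of the fixture (dark steel base 12 mm high), empty at first. Three alike, about 85 mm apart along their x axis, which points away from the robot (within 0.35 rad). 72 (x) x 84 (y) mm outside, floor 3 mm thick, lip 3 mm wide and 4 mm above the floor (9 mm play each way). Origin: centre of underside, 3 mm below the floor.
- screw_bin: Bystander: loose open black bin of screws, 70 x 55 x 30 mm high, 0.4 kg, on the bench between the two racks. Origin at the centre of its underside. Leave it alone.
Not all that is in view belongs to the job. What is shaped like the module_tall but orange is not meant.

How it is judged (in metres and radians):
At the end, for the whole second after the job is handed in: Each module in the nest mirroring its tray's place (far-near, middle-middle, near-far): origin within 15 mm horizontally of the nest's and under 6 mm above it, tilt under 0.06 rad, under 20 mm/s, no finger touching; screw bin within 20 mm of its start (((x of tray_low in the frame of tray_tall above 0 m and x of tray_low in the frame of tray_round above 0 m and horizontal distance between module_low and nest_near below 0.015 m and z of module_low in the frame of nest_near below 0.006 m) or (x of tray_low in the frame of tray_tall above 0 m and x of tray_low in the frame of tray_round below 0 m and horizontal distance between module_low and nest_mid below 0.015 m and z of module_low in the frame of nest_mid below 0.006 m) or (x of tray_low in the frame of tray_tall below 0 m and x of tray_low in the frame of tray_round above 0 m and horizontal distance between module_low and nest_mid below 0.015 m and z of module_low in the frame of nest_mid below 0.006 m) or (x of tray_low in the frame of tray_tall below 0 m and x of tray_low in the frame of tray_round below 0 m and horizontal distance between module_low and nest_far below 0.015 m and z of module_low in the frame of nest_far below 0.006 m)) and angle between each of module_low, module_tall, module_round's own z axis and vertical below 0.06 rad and linear speed of each of module_low, module_tall, module_round below 0.02 m/s and contact force between the fingers and module_low below 0.05 N and ((x of tray_tall in the frame of tray_low above 0 m and x of tray_tall in the frame of tray_round above 0 m and horizontal distance between module_tall and nest_near below 0.015 m and z of module_tall in the frame of nest_near below 0.006 m) or (x of tray_tall in the frame of tray_low above 0 m and x of tray_tall in the frame of tray_round below 0 m and horizontal distance between module_tall and nest_mid below 0.015 m and z of module_tall in the frame of nest_mid below 0.006 m) or (x of tray_tall in the frame of tray_low below 0 m and x of tray_tall in the frame of tray_round above 0 m and horizontal distance between module_tall and nest_mid below 0.015 m and z of module_tall in the frame of nest_mid below 0.006 m) or (x of tray_tall in the frame of tray_low below 0 m and x of tray_tall in the frame of tray_round below 0 m and horizontal distance between module_tall and nest_far below 0.015 m and z of module_tall in the frame of nest_far below 0.006 m)) and contact force between the fingers and module_tall below 0.05 N and ((x of tray_round in the frame of tray_low above 0 m and x of tray_round in the frame of tray_tall above 0 m and horizontal distance between module_round and nest_near below 0.015 m and z of module_round in the frame of nest_near below 0.006 m) or (x of tray_round in the frame of tray_low above 0 m and x of tray_round in the frame of tray_tall below 0 m and horizontal distance between module_round and nest_mid below 0.015 m and z of module_round in the frame of nest_mid below 0.006 m) or (x of tray_round in the frame of tray_low below 0 m and x of tray_round in the frame of tray_tall above 0 m and horizontal distance between module_round and nest_mid below 0.015 m and z of module_round in the frame of nest_mid below 0.006 m) or (x of tray_round in the frame of tray_low below 0 m and x of tray_round in the frame of tray_tall below 0 m and horizontal distance between module_round and nest_far below 0.015 m and z of module_round in the frame of nest_far below 0.006 m)) and contact force between the fingers and module_round below 0.05 N and distance of screw_bin from where it was at the start of the episode below 0.02 m).
It fails at once if a module is tipped (more than 0.5 rad from upright) (angle between any of module_low, module_tall, module_round's own z axis and vertical above 0.5 rad).
It fails at once if a module is dropped (moves faster than 0.6 m/s without the fingers touching it, a fall of about 20 mm) ((linear speed of module_low above 0.6 m/s and contact force between the fingers and module_low below 0.01 N) or (linear speed of module_tall above 0.6 m/s and contact force between the fingers and module_tall below 0.01 N) or (linear speed of module_round above 0.6 m/s and contact force between the fingers and module_round below 0.01 N)).
It fails at once if the screw bin is pushed away (more than 20 mm) (distance of screw_bin from where it was at the start of the episode above 0.02 m).
It also fails if it takes over 96 s, if anything falls off the work surface, if the arm or the gripper's body presses on something with over 40 N, if the wrist force passes 120 N, or if a joint passes its speed limit or range.

## Working session

There is one attempt and no reset: what is moved stays moved. The work goes in short steps, Python scripts to look and compute and a tool call to move; the robot and the scene stay as the last step left them, time stands still between calls to the robot, and variables do not carry over. Pictures are saved under pics/ and viewed, at most 14 in all, crops included, and the job is handed in when it is done.

Besides the shell and the picture viewer there is one more tool, called after "Call:" in YAML: its name, and indented under it one key for each argument. jog_arm: Moves the arm, as the interface text tells. Shifts and turns lie within -1 to 1; 1 stands for 0.1 m of shift or 180 degrees of turn. Its arguments: {"type":"object","properties":{"motion":{"type":"array","items":{"type":"array","items":{"type":"array","items":{"type":"number"}}}},"grip_force":{"type":"number"}},"required":["motion"]}

```bash
mkdir -p pics; ls; python3 - <<'E'
from cell import env
import cv2,numpy as np
for n in("top","side"):
    p,d=env.read_camera(n); cv2.imwrite(f"pics/{n}0.png",p[:,:,::-1]); np.save(f"{n}0.npy",d)
    print(env.camera_info(n))
print(env.get_obs())
E
```

```text
pics
{'camera_matrix': array([[577.27720958,   0.        , 314.43018552],
       [  0.        , 577.27720958, 230.12148881],
       [  0.        ,   0.        ,   1.        ]]), 'origin': array([0.36788019, 0.04789663, 0.93417599]), 'orientation': array([-167.64048768,    0.19448223,  -85.69598963])}
{'camera_matrix': array([[536.5399465 ,   0.        , 322.24654971],
       [  0.        , 536.5399465 , 232.2855898 ],
       [  0.        ,   0.        ,   1.        ]]), 'origin': array([0.50748746, 0.80464805, 0.71568029]), 'orientation': array([-130.94478572,   -0.78817887, -176.67374323])}
{'time_s': 0.1, 'qpos': array([-71.7843314 ,  18.43386227,  -4.01477038,  83.16742335,
         1.2934311 ,  78.53918427,  -3.25940286]), 'joint_velocities': array([-0.02743579, -0.14010976, -0.02435438, -0.24665892,  0.08231038,
       -0.11471043,  0.0320151 ]), 'effort': array([-2.51160330e-06, -4.92571807e+01, -4.05522231e-01, -3.13398600e+01,
       -6.40432583e-02,  3.95042938e-02,  8.61515309e-05]), 'tool_pos': array([0.19436827, 0.61977954, 0.23558579]), 'tool_rot': array([-1.79904668e+02,  4.05926980e-03,  1.62593480e+02]), 'force': array([ 0.30308331,  0.84371003, -0.21803196]), 'wrist_torque': array([-0.02078077,  0.06172957, -0.02814312]), 'grasp_force': 0.0, 'grip_width': 0.08686658546624874}
```

View pics/top0.png

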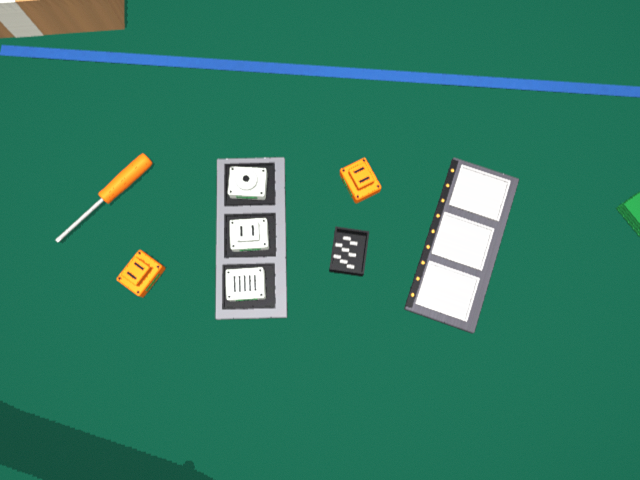

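View pics/side0.png

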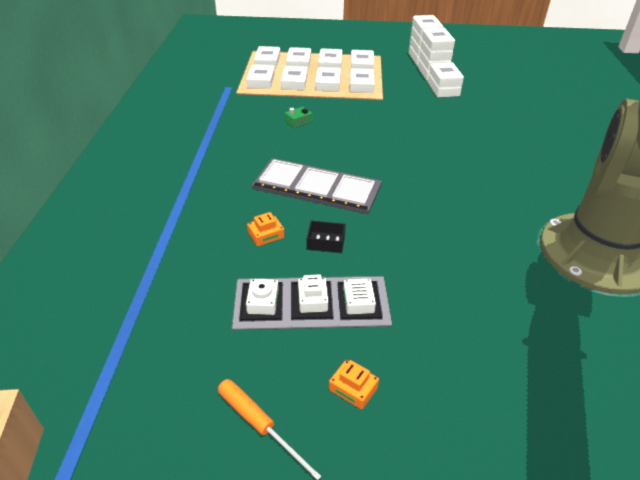

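Candidates: the white modules in black trays are round (247,183), tall (248,235) and low (245,284) in the top view. Lookalikes are the orange ones at (360,180) and (140,272), plus the white ones on the wooden board and in the stack (side view, about 310,70 and 435,55). The fixture's bright nests are at (480,192), (462,241) and (447,291). I choose the three in the black trays: round is far and goes to near, tall goes to mid, low is near and goes to far. The bin is at (349,252).

```bash
cat > h.py <<'E'
import numpy as np,cv2
from scipy.spatial.transform import Rotation as R
from cell import env
def cloud(n,d):
    c=env.camera_info(n);K=c["camera_matrix"];v,u=np.mgrid[:480,:640]
    P=np.stack([(u-K[0,2])/K[0,0]*d,(v-K[1,2])/K[1,1]*d,d],-1)
    return P@R.from_euler("xyz",c["orientation"],degrees=True).as_matrix().T+c["origin"]
def rect(P,m):
    q=P[m][:,:2].astype(np.float32)
    (c,s,a)=cv2.minAreaRect(q*1000); return np.round(c,1),np.round(s,1),round(a,1),len(q),np.round(np.median(P[m][:,2])*1000,1)
def boxes(P,zlo,zhi,img=None,amin=150):
    m=((P[...,2]>zlo)&(P[...,2]<zhi)).astype(np.uint8)
    if img is not None: m&=(img.min(2)>img_thr).astype(np.uint8)
    n,l,st,_=cv2.connectedComponentsWithStats(m)
    for i in range(1,n):
        if st[i,4]>amin: print(st[i,:2]+st[i,2:4]//2,*rect(P,l==i))
img_thr=140
E
python3 - <<'E'
from h import *
im=cv2.imread("pics/top0.png")
P=cloud("top",np.load("top0.npy"))
print("bench z",np.median(P[300:350,100:200,2]))
print("modules >22mm");boxes(P,.022,.2)
print("white");boxes(P,.005,.2,im)
Q=P[150:330,400:530]
print("fixture >8mm");boxes(P,.008,.03,None,2000)
print("carrier 3-"); boxes(P,.0035,.2,None,300)
cv2.imwrite("pics/crop0.png",cv2.resize(im[140:340,200:530],(792,480),interpolation=cv2.INTER_CUBIC))
E
```

```text
bench z -0.0004914931270775247
modules >22mm
[60 16] [899.5 534.3] [ 41.9 213. ] 18.9 3227 59.1
[124 178] [633.  386.8] [20.4 98.1] 48.8 517 24.2
[360 179] [658.4  -3. ] [60.3 48.3] 31.4 1006 27.8
[247 183] [637.2 181.7] [49.3 60.4] 1.0 1107 35.4
[632 209] [ 642.6 -444.2] [26.4 53.2] 86.0 272 25.8
[249 235] [550.9 170.7] [48.8 60.5] 7.7 1152 35.9
[349 251] [537.1   8.3] [54.8 70.7] 85.9 347 29.2
[139 273] [476.9 338.9] [48.5 59.7] 58.6 1095 27.5
[245 284] [470.7 168.4] [49.2 60.3] 7.7 1201 34.4
white
[20 18] [889.5 602.7] [ 8.1 51.3] 7.9 897 50.8
[230 177] [653.  214.8] [61.7 44.1] 6.3 203 6.3
[251 238] [553.5 170.2] [268.3 113.8] 5.7 2093 6.5
[479 193] [ 653.3 -201.8] [88.3 78.6] 74.5 2335 15.1
[247 183] [642.1 184.5] [58.2 65.6] 1.3 1118 35.1
[243 204] [599.8 189.9] [88.5 27.9] 81.4 244 6.3
[ 79 220] [557.7 452. ] [ 7.9 98.4] 49.4 205 14.5
[463 241] [ 569.7 -175.3] [88.6 77.9] 75.2 2484 15.1
[249 235] [554.2 173.4] [55.9 64.7] 8.0 1160 35.5
[446 291] [ 482.8 -151.6] [89.4 86. ] 74.8 2635 14.9
[245 284] [473.2 170.9] [53.3 64.7] 7.8 1202 34.3
fixture >8mm
[462 246] [ 567.4 -176.6] [115.7 271. ] 74.7 11440 14.1
carrier 3-
[62 19] [899.8 536.5] [ 57.8 225.7] 23.0 4064 49.0
[104 198] [599.3 423.7] [ 35.4 198.8] 47.3 1183 21.1
[251 238] [553.9 170.5] [270.9 115.6] 6.0 10665 9.6
[360 181] [659.3  -4.4] [60.7 53.7] 30.9 1147 26.8
[461 246] [ 567.  -176.9] [117.9 272. ] 75.2 11559 14.1
[629 212] [ 641.9 -448. ] [35.7 69.5] 86.2 478 24.0
[349 252] [537.1   8.3] [54.8 70.8] 85.9 929 9.3
[141 274] [477.3 338.5] [50.8 61.5] 58.5 1257 26.6
```

View pics/crop0.png

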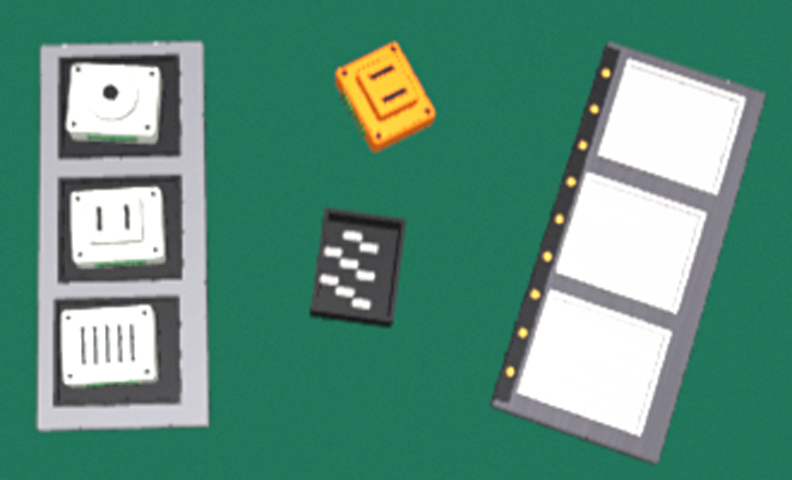

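The crop confirms the choice: round, tall and low, from top to bottom, in the black trays at left; orange ones excluded; three empty bright nests at right, with the LED strip on their left. Next I refine the nest centres with both cameras.

```bash
python3 - <<'E'
from h import *
for n,(r0,r1,c0,c1) in dict(top=(150,335,400,530),side=(155,215,245,390)).items():
    im=cv2.imread(f"pics/{n}0.png"); P=cloud(n,np.load(f"{n}0.npy"))
    c=env.camera_info(n);O=c["origin"]
    for thr in (200,235):
        m=np.zeros((480,640),np.uint8); m[r0:r1,c0:c1]=(im[r0:r1,c0:c1].min(2)>thr)
        m=cv2.morphologyEx(m,cv2.MORPH_OPEN,np.ones((3,3),np.uint8))
        k,l,st,_=cv2.connectedComponentsWithStats(m)
        for i in range(1,k):
            if st[i,4]>150:
                D=P[l==i]-O; t=(0.017-O[2])/D[:,2]; X=(O+D*t[:,None])
                print(n,thr,st[i,:2]+st[i,2:4]//2,*cv2.minAreaRect((X[:,:2]*1000).astype(np.float32)),X.mean(0)[:2].round(4))
    if n=="side": boxes(P,.024,.2)
E
```

```text
top 200 [480 192] (653.2643432617188, -201.12522888183594) (82.96505737304688, 72.44451141357422) 73.2667236328125 [nan nan]
top 200 [463 241] (nan, nan) (0.0, 0.0) 0.0 [nan nan]
top 200 [447 291] (486.3586120605469, -151.88983154296875) (83.60731506347656, 74.27857971191406) 73.9123306274414 [nan nan]
top 235 [478 193] (nan, nan) (0.0, 0.0) 0.0 [nan nan]
top 235 [462 241] (nan, nan) (0.0, 0.0) 0.0 [nan nan]
top 235 [446 291] (486.5320739746094, -149.69393920898438) (79.87356567382812, 72.91909790039062) 74.54329681396484 [nan nan]
side 200 [281 173] (647.9671630859375, -199.91778564453125) (83.33721923828125, 69.6758041381836) 71.67778015136719 [nan nan]
side 200 [316 182] (568.163818359375, -175.2989501953125) (85.80635833740234, 72.31355285644531) 73.89318084716797 [nan nan]
side 200 [353 189] (484.97088623046875, -152.21372985839844) (84.55774688720703, 73.30540466308594) 74.21736907958984 [nan nan]
side 235 [281 174] (648.8380126953125, -197.59750366210938) (75.35509490966797, 65.44140625) 73.05331420898438 [nan nan]
side 235 [316 182] (567.6747436523438, -171.2216033935547) (74
[... 727 characters left out ...]
1
[362  78] [ 467.5 -687.1] [113.9  69.9] 89.4 414 33.1
[298 113] [ 635.7 -465.2] [61.  49.6] 41.0 191 26.6
[597 213] [36.1 23.2] [101.4 162. ] 34.3 6087 100.5
[266 225] [ 6.583e+02 -6.000e-01] [59.5 49.2] 31.9 511 33.5
[326 233] [536.9  10.2] [60.4 70.1] 85.8 273 28.6
[313 291] [550.9 174.4] [48.4 59.9] 6.2 851 36.0
[360 294] [471.3 170.5] [48.4 63.4] 8.1 828 34.3
[262 295] [637.9 183.6] [49.4 62.8] 1.0 832 35.5
[354 380] [477.6 341.8] [48.2 58.9] 58.4 1057 32.7
[242 400] [641.4 383.4] [17.5 79.3] 48.5 331 25.3
[ 19 435] [909.1 482.5] [ 23.5 103.4] 21.0 2544 69.6<stdin>:11: RuntimeWarning: divide by zero encountered in divide
<stdin>:11: RuntimeWarning: invalid value encountered in multiply
```

```bash
cat > go.py <<'E'
# usage: go.py x y z(mm) yaw -> remaining shift in tool axes (units 0.1 m), turn about tool z (units of 180 deg)
import sys
from h import *
x,y,z,w=map(float,sys.argv[1:5]); o=env.get_obs()
T=R.from_euler("xyz",o["tool_rot"],degrees=True)
d=T.inv().apply(np.array([x,y,z])/1000-o["tool_pos"])*10
t=(T.inv()*R.from_euler("xyz",[180,0,w],degrees=True)).as_rotvec()/np.pi
print("shift",d.round(3),"turn",t.round(4),"t",round(o["time_s"],2),"pos",(o["tool_pos"]*1000).round(1),"rot",o["tool_rot"].round(2),"grip",round(o["grip_width"],4),round(o["grasp_force"],2),"F",o["force"].round(2))
E
```

Call:
jog_arm:
  motion:
    - [[0,0,0,0,0,-0.04,0],[0,0,0,0,0,-0.08,0],[0,0,0,0,0,-0.102,0],[0,0,0,0,0,-0.102,0]]
  grip_force: 20

```text
time_s: 0.5
tool_pos: [0.1944, 0.6199, 0.236]
tool_rot: [-179.9, -0.0, -179.0]
force: [-0.3, 0.5, 0.4]
grip_width: 0.0872
grasp_force: 0.0
```

Call:
jog_arm:
  motion:
    - [[-0.17,-0.18,0,0,0,0,0],[-0.35,-0.36,0,0,0,0,0],[-0.52,-0.53,0,0,0,0,0],[-0.7,-0.71,0,0,0,0,0],[-0.87,-0.89,0,0,0,0,0]]

```text
time_s: 1.0
tool_pos: [0.2837, 0.5317, 0.2363]
tool_rot: [-180.0, -0.0, -179.2]
force: [0.4, 0.3, 1.3]
grip_width: 0.0868
grasp_force: 0.0
```

Call:
jog_arm:
  motion:
    - [[-0.17,-0.18,0,0,0,0,0],[-0.35,-0.36,0,0,0,0,0],[-0.52,-0.53,0,0,0,0,0],[-0.7,-0.71,0,0,0,0,0],[-0.87,-0.89,0,0,0,0,0]]

```text
time_s: 1.5
tool_pos: [0.3721, 0.4442, 0.2363]
tool_rot: [-180.0, -0.0, -179.2]
force: [0.4, 0.2, 0.7]
grip_width: 0.0868
grasp_force: 0.0
```

Works as expected. Three more to the round module, descending in the last.

Call:
jog_arm:
  motion:
    - [[-0.17,-0.18,0,0,0,0,0],[-0.35,-0.36,0,0,0,0,0],[-0.52,-0.53,0,0,0,0,0],[-0.7,-0.71,0,0,0,0,0],[-0.87,-0.89,0,0,0,0,0]]

```text
time_s: 2.0
tool_pos: [0.4605, 0.3567, 0.2364]
tool_rot: [-180.0, -0.0, -179.2]
force: [0.6, 0.5, 0.2]
grip_width: 0.087
grasp_force: 0.0
```

Call:
jog_arm:
  motion:
    - [[-0.17,-0.18,0,0,0,0,0],[-0.35,-0.36,0,0,0,0,0],[-0.52,-0.53,0,0,0,0,0],[-0.7,-0.71,0,0,0,0,0],[-0.87,-0.89,0,0,0,0,0]]

```text
time_s: 2.5
tool_pos: [0.5489, 0.2693, 0.2363]
tool_rot: [-180.0, -0.0, -179.2]
force: [0.4, 0.1, -0.5]
grip_width: 0.0871
grasp_force: 0.0
```

Call:
jog_arm:
  motion:
    - [[-0.17,-0.18,0.2,0,0,0,0],[-0.35,-0.36,0.4,0,0,0,0],[-0.52,-0.53,0.6,0,0,0,0],[-0.7,-0.71,0.8,0,0,0,0],[-0.87,-0.89,1.0,0,0,0,0]]

```text
time_s: 3.0
tool_pos: [0.6374, 0.1819, 0.1355]
tool_rot: [-180.0, -0.0, -179.2]
force: [0.0, -0.3, 0.4]
grip_width: 0.087
grasp_force: 0.0
```

Call:
jog_arm:
  motion:
    - [[0,0,0,0,0,0,0],[0,0,0,0,0,0,0],[0,0,0,0,0,0,0]]

```text
time_s: 3.3
tool_pos: [0.6366, 0.1842, 0.1373]
tool_rot: [179.9, 0.0, -179.0]
force: [-0.3, 0.5, 1.2]
grip_width: 0.087
grasp_force: 0.0
```

```bash
python3 go.py 637.5 182.5 30 181; python3 - <<'E'
from h import *
p,d=env.read_camera("side");cv2.imwrite("pics/s1.png",cv2.resize(p[180:400,150:450,::-1],(780,572)))
E
```

```text
shift [-0.009 -0.019  1.073] turn [0.0004 0.0002 0.    ] t 3.3 pos [636.6 184.2 137.3] rot [ 1.7992e+02  3.0000e-02 -1.7899e+02] grip 0.087 0.0 F [-0.32  0.52  1.22]
```

View pics/s1.png

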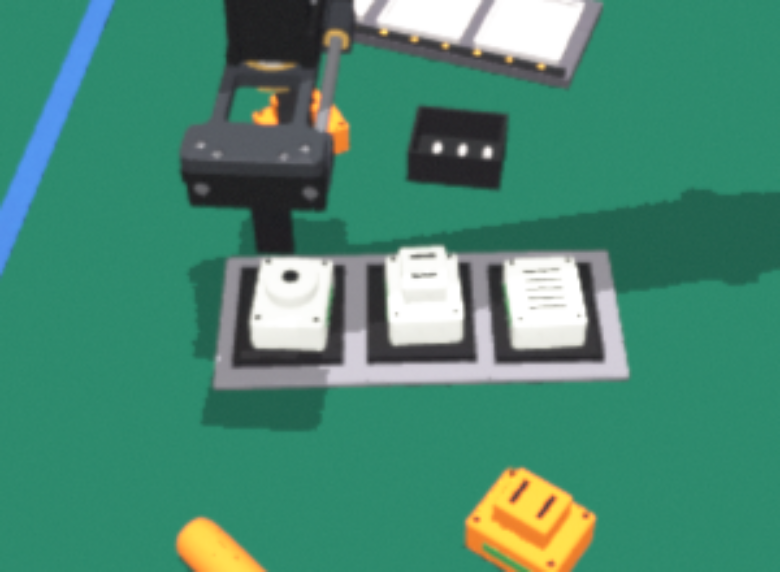

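The open gripper stands over the round module (crop pixel 290,290), with its jaws along the module's y axis. Descending.

Call:
jog_arm:
  motion:
    - [[-0.01,-0.02,0.2,0,0,0,0],[-0.01,-0.02,0.4,0,0,0,0],[-0.01,-0.02,0.55,0,0,0,0],[-0.01,-0.02,0.65,0,0,0,0],[-0.01,-0.02,0.7,0,0,0,0]]

```text
time_s: 3.85
tool_pos: [0.6374, 0.1812, 0.0659]
tool_rot: [180.0, -0.0, -179.0]
force: [0.3, -0.1, 0.9]
grip_width: 0.0872
grasp_force: 0.0
```

Call:
jog_arm:
  motion:
    - [[0,0,0.1,0,0,0,0],[0,0,0.2,0,0,0,0],[0,0,0.3,0,0,0,0],[0,0,0.36,0,0,0,0],[0,0,0.36,0,0,0,0]]

```text
time_s: 4.35
tool_pos: [0.637, 0.1803, 0.0292]
tool_rot: [-180.0, -0.1, -179.1]
force: [0.2, -0.7, -0.0]
grip_width: 0.0867
grasp_force: 0.0
```

Call:
jog_arm:
  motion:
    - [[0,0,0,0,0,0,0.15],[0,0,0,0,0,0,0.25],[0,0,0,0,0,0,0.3],[0,0,0,0,0,0,0.4],[0,0,0,0,0,0,0.6]]

```text
time_s: 4.85
tool_pos: [0.6381, 0.181, 0.031]
tool_rot: [180.0, 0.0, -179.0]
force: [0.3, 0.4, -0.4]
grip_width: 0.0599
grasp_force: 20.0
```

Call:
jog_arm:
  motion:
    - [[0,0,0,0,0,0,1],[0,0,0,0,0,0,1],[0,0,0,0,0,0,1],[0,0,0,0,0,0,1],[0,0,0,0,0,0,1]]

```text
time_s: 5.35
tool_pos: [0.6381, 0.181, 0.031]
tool_rot: [180.0, 0.0, -179.0]
force: [-0.4, 0.9, 3.8]
grip_width: 0.0597
grasp_force: 20.0
```

Call:
jog_arm:
  motion:
    - [[0,0,-0.1,0,0,0,1],[0,0,-0.3,0,0,0,1],[0,0,-0.5,0,0,0,1],[0,0,-0.75,0,0,0,1],[0,0,-1.0,0,0,0,1]]
  grip_force: 25

```text
time_s: 5.85
tool_pos: [0.6372, 0.1797, 0.131]
tool_rot: [-179.9, -0.1, -179.1]
force: [-0.1, 0.2, -1.2]
grip_width: 0.0597
grasp_force: 25.0
```

Call:
jog_arm:
  motion:
    - [[0.08,-0.16,0,0,0,0,1],[0.16,-0.33,0,0,0,0,1],[0.24,-0.5,0,0,0,0,1],[0.32,-0.67,0,0,0,0,1],[0.4,-0.83,0,0,0,0,1]]

```text
time_s: 6.35
tool_pos: [0.5985, 0.0953, 0.1304]
tool_rot: [-180.0, -0.0, -179.1]
force: [0.6, 0.9, -1.2]
grip_width: 0.0597
grasp_force: 25.0
```

Call:
jog_arm:
  motion:
    - [[0.08,-0.16,0,0,0,0,1],[0.16,-0.33,0,0,0,0,1],[0.24,-0.5,0,0,0,0,1],[0.32,-0.67,0,0,0,0,1],[0.4,-0.83,0,0,0,0,1]]

```text
time_s: 6.85
tool_pos: [0.56, 0.0117, 0.1306]
tool_rot: [-180.0, 0.0, -179.1]
force: [0.8, -0.9, -0.8]
grip_width: 0.0597
grasp_force: 25.0
```

Call:
jog_arm:
  motion:
    - [[0.08,-0.16,0,0,0,0,1],[0.16,-0.33,0,0,0,0,1],[0.24,-0.5,0,0,0,0,1],[0.32,-0.67,0,0,0,0,1],[0.4,-0.83,0,0,0,0,1]]

```text
time_s: 7.35
tool_pos: [0.5213, -0.072, 0.1306]
tool_rot: [-180.0, 0.0, -179.1]
force: [0.6, -0.5, -1.0]
grip_width: 0.0599
grasp_force: 25.0
```

Call:
jog_arm:
  motion:
    - [[0.08,-0.16,0,0,0,0.02,1],[0.16,-0.33,0,0,0,0.04,1],[0.24,-0.5,0,0,0,0.06,1],[0.32,-0.67,0,0,0,0.08,1],[0.38,-0.82,0,0,0,0.094,1]]

```text
time_s: 7.85
tool_pos: [0.4846, -0.1547, 0.1306]
tool_rot: [180.0, 0.0, 163.8]
force: [-0.2, 0.1, -1.5]
grip_width: 0.0601
grasp_force: 25.0
```

Call:
jog_arm:
  motion:
    - [[0,0,0,0,0,0,1],[0,0,0,0,0,0,1],[0,0,0,0,0,0,1]]

```text
time_s: 8.15
tool_pos: [0.4859, -0.1519, 0.1305]
tool_rot: [180.0, 0.0, 164.1]
force: [0.4, 0.1, -1.2]
grip_width: 0.06
grasp_force: 25.0
```

```bash
python3 go.py 486 -152 37 164; python3 - <<'E'
from h import *
p,d=env.read_camera("side");cv2.imwrite("pics/s2.png",cv2.resize(p[80:300,200:500,::-1],(780,572)))
E
```

```text
shift [-0.001 -0.001  0.935] turn [0.0002 0.     0.0008] t 8.15 pos [ 485.9 -151.9  130.5] rot [179.97   0.   164.14] grip 0.06 25.0 F [ 0.38  0.11 -1.24]
```

View pics/s2.png

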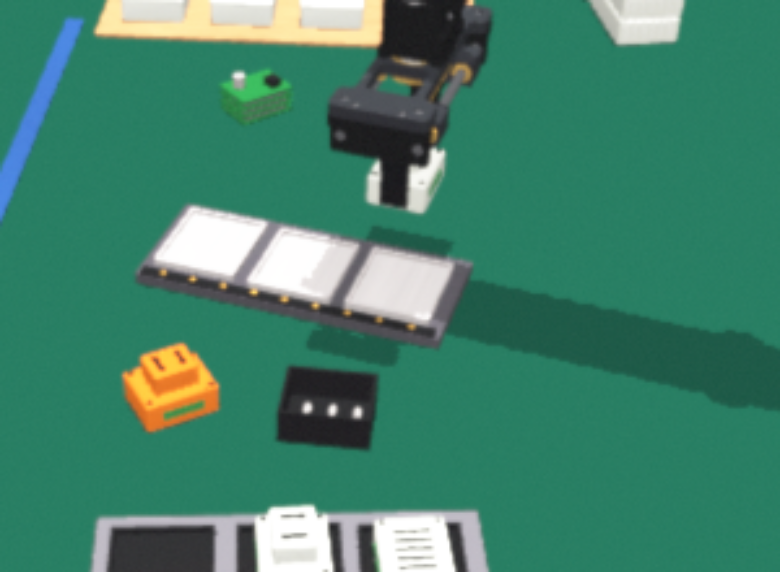

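The module hangs level above the near nest (crop 400,285), and the bin is untouched. Lowering, slowly at the end.

Call:
jog_arm:
  motion:
    - [[0,0,0.2,0,0,0,1],[0,0,0.4,0,0,0,1],[0,0,0.6,0,0,0,1],[0,0,0.75,0,0,0,1],[0,0,0.83,0,0,0,1]]

```text
time_s: 8.7
tool_pos: [0.4849, -0.1519, 0.0461]
tool_rot: [-180.0, -0.1, 164.1]
force: [0.8, 0.1, -1.8]
grip_width: 0.0599
grasp_force: 25.0
```

Call:
jog_arm:
  motion:
    - [[0,0,0.03,0,0,0,1],[0,0,0.06,0,0,0,1],[0,0,0.09,0,0,0,1],[0,0,0.09,0,0,0,1]]

```text
time_s: 9.1
tool_pos: [0.4856, -0.153, 0.0388]
tool_rot: [180.0, 0.0, 164.0]
force: [-0.7, -0.2, -1.0]
grip_width: 0.06
grasp_force: 25.0
```

Call:
jog_arm:
  motion:
    - [[0,0,0.01,0,0,0,1],[0,0,0.02,0,0,0,1],[0,0,0.02,0,0,0,1]]

```text
time_s: 9.4
tool_pos: [0.4857, -0.1531, 0.037]
tool_rot: [180.0, 0.0, 164.0]
force: [0.3, -0.4, -0.2]
grip_width: 0.0598
grasp_force: 25.0
```

Call:
jog_arm:
  motion:
    - [[0,0,0.01,0,0,0,1],[0,0,0.015,0,0,0,1],[0,0,0.015,0,0,0,1]]

```text
time_s: 9.7
tool_pos: [0.4858, -0.1531, 0.0369]
tool_rot: [179.9, 0.0, 164.0]
force: [-5.5, 0.6, 15.2]
grip_width: 0.0598
grasp_force: 25.0
```

Call:
jog_arm:
  motion:
    - [[0,0,-0.01,0,0,0,0.6],[0,0,-0.01,0,0,0,0.2],[0,0,-0.01,0,0,0,0],[0,0,-0.01,0,0,0,0],[0,0,-0.01,0,0,0,0]]

```text
time_s: 10.2
tool_pos: [0.4853, -0.153, 0.0358]
tool_rot: [-180.0, -0.0, 164.0]
force: [-0.0, 0.5, -0.4]
grip_width: 0.0825
grasp_force: 0.0
```

Call:
jog_arm:
  motion:
    - [[0,0,-0.1,0,0,0,0],[0,0,-0.3,0,0,0,0],[0,0,-0.5,0,0,0,0],[0,0,-0.75,0,0,0,0],[0,0,-1.0,0,0,0,0]]

```text
time_s: 10.7
tool_pos: [0.4853, -0.1532, 0.1375]
tool_rot: [-180.0, 0.0, 164.0]
force: [1.0, 0.9, 0.0]
grip_width: 0.0873
grasp_force: 0.0
```

Call:
jog_arm:
  motion:
    - [[0.01,0.17,0,0,0,0,0],[0.03,0.33,0,0,0,0,0],[0.04,0.5,0,0,0,0,0],[0.055,0.67,0,0,0,0,0],[0.07,0.83,0,0,0,0,0]]

```text
time_s: 11.2
tool_pos: [0.5018, -0.0706, 0.1368]
tool_rot: [180.0, 0.0, 164.0]
force: [-0.4, -0.8, -0.1]
grip_width: 0.0872
grasp_force: 0.0
```

Call:
jog_arm:
  motion:
    - [[0.01,0.17,0,0,0,0,0],[0.03,0.33,0,0,0,0,0],[0.04,0.5,0,0,0,0,0],[0.055,0.67,0,0,0,0,0],[0.07,0.83,0,0,0,0,0]]

```text
time_s: 11.7
tool_pos: [0.5179, 0.0112, 0.1367]
tool_rot: [180.0, 0.0, 164.0]
force: [-0.9, -1.2, -0.4]
grip_width: 0.087
grasp_force: 0.0
```

Call:
jog_arm:
  motion:
    - [[0.01,0.17,0,0,0,0,0],[0.03,0.33,0,0,0,0,0],[0.04,0.5,0,0,0,0,0],[0.055,0.67,0,0,0,0,0],[0.07,0.83,0,0,0,0,0]]

```text
time_s: 12.2
tool_pos: [0.5339, 0.0936, 0.1361]
tool_rot: [180.0, 0.0, 164.0]
force: [-0.8, 0.7, -0.1]
grip_width: 0.0867
grasp_force: 0.0
```

Call:
jog_arm:
  motion:
    - [[0.01,0.17,0,0,0,-0.03,0],[0.03,0.33,0,0,0,-0.06,0],[0.04,0.5,0,0,0,-0.09,0],[0.055,0.67,0,0,0,-0.12,0],[0.065,0.82,0,0,0,-0.128,0]]

```text
time_s: 12.7
tool_pos: [0.5501, 0.1744, 0.1359]
tool_rot: [180.0, -0.0, -172.8]
force: [-0.5, -0.4, 1.0]
grip_width: 0.0868
grasp_force: 0.0
```

Call:
jog_arm:
  motion:
    - [[0,0,0,0,0,0,0],[0,0,0,0,0,0,0],[0,0,0,0,0,0,0]]

```text
time_s: 13.0
tool_pos: [0.55, 0.1716, 0.136]
tool_rot: [-180.0, -0.0, -173.1]
force: [0.2, 0.6, -0.6]
grip_width: 0.0871
grasp_force: 0.0
```

```bash
python3 go.py 551 172 31 187; python3 - <<'E'
from h import *
p,d=env.read_camera("side"); P=cloud("side",d); P[240:]=0;P[:150]=0
boxes(P,.032,.06)
p,d=env.read_camera("top");cv2.imwrite("pics/t3.png",cv2.resize(p[140:340,200:530,::-1],(792,480)))
E
```

```text
shift [-0.01   0.004  1.05 ] turn [-0.0002 -0.0001 -0.0003] t 13.0 pos [550.  171.6 136. ] rot [-1.7996e+02 -1.0000e-02 -1.7306e+02] grip 0.0871 0.0 F [ 0.18  0.56 -0.59]
[ 13 164] [1250.9 -166. ] [114.1   7.6] 89.7 300 43.9
[354 182] [ 484.7 -151.3] [64.5 48.1] 74.4 430 41.6
[265 221] [657.7  -0.7] [36.1 32.2] 30.9 268 42.7
[571 229] [62.1 -5.8] [20.3 77. ] 7.9 250 46.4
```

View pics/t3.png

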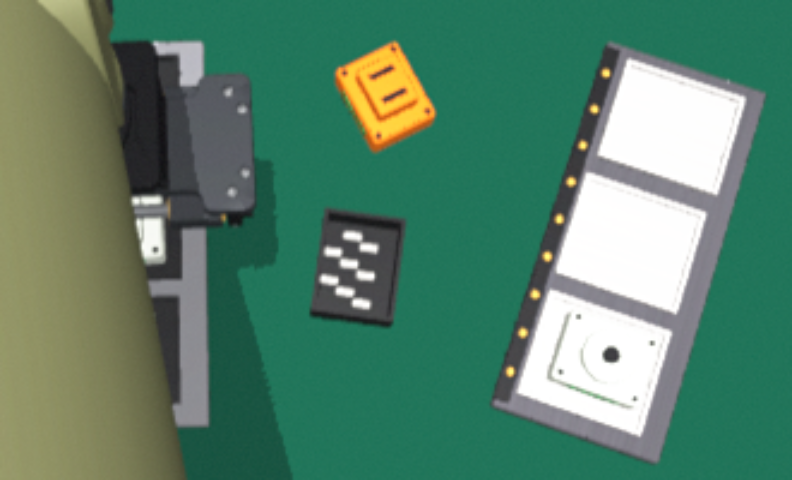

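The round module sits square in the near nest (crop 610,355), with its base top at 41 mm as it should be when flat; the bin is unmoved. Now the tall one.

Call:
jog_arm:
  motion:
    - [[-0.01,0,0.2,0,0,0,0],[-0.01,0,0.4,0,0,0,0],[-0.01,0,0.55,0,0,0,0],[-0.01,0,0.65,0,0,0,0],[-0.01,0,0.7,0,0,0,0]]

```text
time_s: 13.6
tool_pos: [0.5506, 0.1725, 0.0651]
tool_rot: [-180.0, -0.1, -173.0]
force: [0.4, -0.6, -0.3]
grip_width: 0.087
grasp_force: 0.0
```

Call:
jog_arm:
  motion:
    - [[0,0,0.1,0,0,0,0],[0,0,0.2,0,0,0,0],[0,0,0.3,0,0,0,0],[0,0,0.35,0,0,0,0],[0,0,0.35,0,0,0,0]]

```text
time_s: 14.1
tool_pos: [0.5503, 0.1727, 0.03]
tool_rot: [-180.0, -0.1, -172.9]
force: [-0.4, -0.2, 0.8]
grip_width: 0.0869
grasp_force: 0.0
```

Call:
jog_arm:
  motion:
    - [[0,0,0,0,0,0,0.15],[0,0,0,0,0,0,0.25],[0,0,0,0,0,0,0.3],[0,0,0,0,0,0,0.4],[0,0,0,0,0,0,0.6]]
  grip_force: 25

```text
time_s: 14.6
tool_pos: [0.5512, 0.1728, 0.0314]
tool_rot: [-180.0, 0.0, -172.9]
force: [-0.7, -1.3, 1.2]
grip_width: 0.0599
grasp_force: 25.0
```

Call:
jog_arm:
  motion:
    - [[0,0,0,0,0,0,1],[0,0,0,0,0,0,1],[0,0,0,0,0,0,1],[0,0,0,0,0,0,1]]

```text
time_s: 15.0
tool_pos: [0.5512, 0.1728, 0.0314]
tool_rot: [-180.0, 0.0, -172.9]
force: [-1.3, 0.0, 3.6]
grip_width: 0.0597
grasp_force: 25.0
```

```bash
python3 go.py 568 -175.5 131 164
```

```text
shift [ 0.262 -3.477 -0.996] turn [0.000e+00 1.000e-04 1.282e-01] t 15.0 pos [551.2 172.8  31.4] rot [-1.8000e+02  3.0000e-02 -1.7293e+02] grip 0.0597 25.0 F [-1.34  0.01  3.57]
```

Call:
jog_arm:
  motion:
    - [[0,0,-0.1,0,0,0,1],[0,0,-0.3,0,0,0,1],[0,0,-0.5,0,0,0,1],[0,0,-0.75,0,0,0,1],[0,0,-1.0,0,0,0,1]]

```text
time_s: 15.5
tool_pos: [0.5504, 0.1731, 0.1318]
tool_rot: [180.0, -0.1, -172.9]
force: [1.5, -0.9, -0.5]
grip_width: 0.0593
grasp_force: 25.0
```

Call:
jog_arm:
  motion:
    - [[0.01,-0.17,0,0,0,0,1],[0.03,-0.35,0,0,0,0,1],[0.04,-0.52,0,0,0,0,1],[0.05,-0.7,0,0,0,0,1],[0.065,-0.87,0,0,0,0,1]]

```text
time_s: 16.0
tool_pos: [0.5545, 0.0838, 0.1299]
tool_rot: [-180.0, -0.1, -173.0]
force: [-0.3, -0.5, -1.2]
grip_width: 0.06
grasp_force: 25.0
```

Call:
jog_arm:
  motion:
    - [[0.01,-0.17,0,0,0,0,1],[0.03,-0.35,0,0,0,0,1],[0.04,-0.52,0,0,0,0,1],[0.05,-0.7,0,0,0,0,1],[0.065,-0.87,0,0,0,0,1]]

```text
time_s: 16.5
tool_pos: [0.5586, -0.0032, 0.1299]
tool_rot: [-180.0, -0.1, -173.0]
force: [-0.1, -0.4, -0.8]
grip_width: 0.06
grasp_force: 25.0
```

Call:
jog_arm:
  motion:
    - [[0.01,-0.17,0,0,0,0,1],[0.03,-0.35,0,0,0,0,1],[0.04,-0.52,0,0,0,0,1],[0.05,-0.7,0,0,0,0,1],[0.065,-0.87,0,0,0,0,1]]

```text
time_s: 17.0
tool_pos: [0.5627, -0.0902, 0.1299]
tool_rot: [180.0, -0.1, -173.0]
force: [-0.2, -0.1, -1.3]
grip_width: 0.0597
grasp_force: 25.0
```

Call:
jog_arm:
  motion:
    - [[0.01,-0.17,0,0,0,0.03,1],[0.03,-0.35,0,0,0,0.06,1],[0.04,-0.52,0,0,0,0.09,1],[0.05,-0.7,0,0,0,0.12,1],[0.065,-0.87,0,0,0,0.128,1]]

```text
time_s: 17.5
tool_pos: [0.567, -0.1772, 0.13]
tool_rot: [-180.0, -0.1, 163.9]
force: [0.2, 0.3, -1.5]
grip_width: 0.0595
grasp_force: 25.0
```

Call:
jog_arm:
  motion:
    - [[0,0,0,0,0,0,1],[0,0,0,0,0,0,1],[0,0,0,0,0,0,1]]

```text
time_s: 17.8
tool_pos: [0.568, -0.1743, 0.1307]
tool_rot: [179.9, -0.0, 164.2]
force: [-0.2, 0.4, -2.4]
grip_width: 0.0597
grasp_force: 25.0
```

```bash
python3 go.py 568 -175.5 37.4 164; python3 - <<'E'
from h import *
p,d=env.read_camera("side");cv2.imwrite("pics/s4.png",cv2.resize(p[80:300,200:500,::-1],(780,572)))
E
```

```text
shift [-0.004 -0.012  0.933] turn [ 0.0003 -0.0002  0.0009] t 17.8 pos [ 568.  -174.3  130.7] rot [ 1.7995e+02 -4.0000e-02  1.6417e+02] grip 0.0597 25.0 F [-0.23  0.42 -2.42]
```

View pics/s4.png

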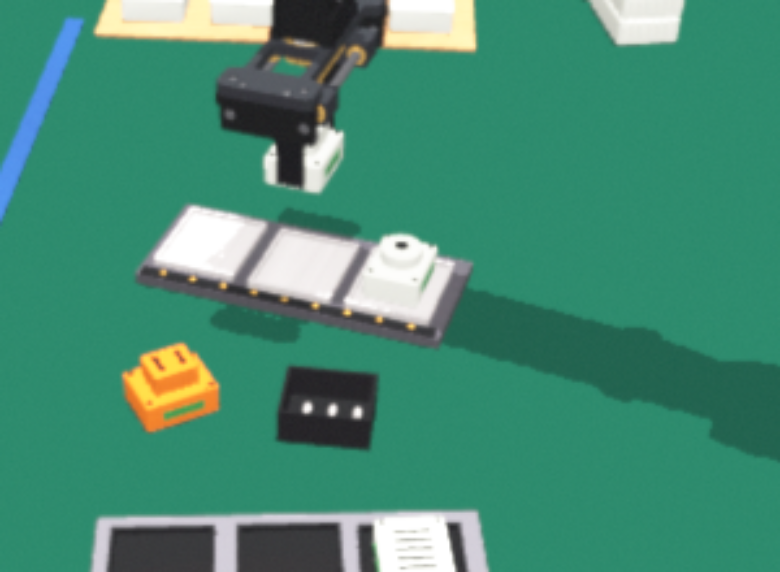

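The tall module is held level above the middle nest (crop 305,265), and the round one sits in the near nest. Lowering.

Call:
jog_arm:
  motion:
    - [[0,-0.01,0.2,0,0,0,1],[0,-0.01,0.4,0,0,0,1],[0,-0.01,0.6,0,0,0,1],[0,-0.01,0.75,0,0,0,1],[0,-0.01,0.83,0,0,0,1]]

```text
time_s: 18.35
tool_pos: [0.5671, -0.1755, 0.0466]
tool_rot: [180.0, -0.1, 164.1]
force: [0.3, -0.1, -1.2]
grip_width: 0.0598
grasp_force: 25.0
```

Call:
jog_arm:
  motion:
    - [[0,0,0.03,0,0,0,1],[0,0,0.06,0,0,0,1],[0,0,0.09,0,0,0,1],[0,0,0.09,0,0,0,1]]

```text
time_s: 18.75
tool_pos: [0.568, -0.1766, 0.0393]
tool_rot: [180.0, 0.0, 164.0]
force: [0.0, 0.2, -2.1]
grip_width: 0.0599
grasp_force: 25.0
```

Call:
jog_arm:
  motion:
    - [[0,0,0.01,0,0,0,1],[0,0,0.02,0,0,0,1],[0,0,0.02,0,0,0,1]]

```text
time_s: 19.05
tool_pos: [0.5681, -0.1767, 0.0374]
tool_rot: [180.0, 0.0, 164.0]
force: [-0.4, -0.8, 0.5]
grip_width: 0.0599
grasp_force: 25.0
```

Call:
jog_arm:
  motion:
    - [[0,0,0.01,0,0,0,1],[0,0,0.01,0,0,0,1],[0,0,0.01,0,0,0,1]]

```text
time_s: 19.35
tool_pos: [0.5681, -0.1767, 0.0374]
tool_rot: [180.0, 0.0, 164.0]
force: [-2.7, 1.1, 6.8]
grip_width: 0.0599
grasp_force: 25.0
```

Call:
jog_arm:
  motion:
    - [[0,0,0,0,0,0,0.6],[0,0,0,0,0,0,0.2],[0,0,0,0,0,0,0],[0,0,0,0,0,0,0],[0,0,0,0,0,0,0]]

```text
time_s: 19.85
tool_pos: [0.5677, -0.1766, 0.0359]
tool_rot: [-180.0, -0.0, 164.0]
force: [-0.6, -0.7, -0.4]
grip_width: 0.0827
grasp_force: 0.0
```

Call:
jog_arm:
  motion:
    - [[0,0,-0.1,0,0,0,0],[0,0,-0.3,0,0,0,0],[0,0,-0.5,0,0,0,0],[0,0,-0.75,0,0,0,0],[0,0,-1.0,0,0,0,0]]

```text
time_s: 20.35
tool_pos: [0.5677, -0.1767, 0.1376]
tool_rot: [-180.0, 0.0, 164.0]
force: [1.1, 0.1, -0.1]
grip_width: 0.0868
grasp_force: 0.0
```

Call:
jog_arm:
  motion:
    - [[0.09,0.15,0,0,0,0,0],[0.19,0.31,0,0,0,0,0],[0.28,0.46,0,0,0,0,0],[0.38,0.61,0,0,0,0,0],[0.47,0.765,0,0,0,0,0]]

```text
time_s: 20.85
tool_pos: [0.5435, -0.0897, 0.1368]
tool_rot: [180.0, 0.0, 164.0]
force: [0.5, 0.1, 0.4]
grip_width: 0.0871
grasp_force: 0.0
```

Call:
jog_arm:
  motion:
    - [[0.09,0.15,0,0,0,0,0],[0.19,0.31,0,0,0,0,0],[0.28,0.46,0,0,0,0,0],[0.38,0.61,0,0,0,0,0],[0.47,0.765,0,0,0,0,0]]

```text
time_s: 21.35
tool_pos: [0.5194, -0.0031, 0.1369]
tool_rot: [180.0, 0.0, 164.0]
force: [-0.2, 0.2, -0.6]
grip_width: 0.0869
grasp_force: 0.0
```

Call:
jog_arm:
  motion:
    - [[0.09,0.15,0,0,0,0,0],[0.19,0.31,0,0,0,0,0],[0.28,0.46,0,0,0,0,0],[0.38,0.61,0,0,0,0,0],[0.47,0.765,0,0,0,0,0]]

```text
time_s: 21.85
tool_pos: [0.4953, 0.0833, 0.1369]
tool_rot: [180.0, 0.0, 164.0]
force: [-0.1, -0.3, 0.0]
grip_width: 0.087
grasp_force: 0.0
```

Call:
jog_arm:
  motion:
    - [[0.09,0.15,0,0,0,-0.03,0],[0.19,0.31,0,0,0,-0.06,0],[0.28,0.46,0,0,0,-0.09,0],[0.38,0.61,0,0,0,-0.12,0],[0.47,0.765,0,0,0,-0.133,0]]

```text
time_s: 22.35
tool_pos: [0.4712, 0.17, 0.1368]
tool_rot: [180.0, 0.1, -171.9]
force: [0.4, -0.1, -1.0]
grip_width: 0.0872
grasp_force: 0.0
```

Call:
jog_arm:
  motion:
    - [[0,0,0,0,0,0,0],[0,0,0,0,0,0,0],[0,0,0,0,0,0,0]]

```text
time_s: 22.65
tool_pos: [0.4716, 0.1681, 0.1362]
tool_rot: [-180.0, 0.0, -172.2]
force: [-1.1, -0.0, 0.5]
grip_width: 0.0866
grasp_force: 0.0
```

```bash
python3 go.py 471 169 31 188; python3 - <<'E'
from h import *
p,d=env.read_camera("side"); P=cloud("side",d); P[250:]=0;P[:150]=0
print("nests");boxes(P,.032,.045,None,100)
cv2.imwrite("pics/s5.png",cv2.resize(p[130:350,200:500,::-1],(780,572)))
E
```

```text
shift [0.005 0.01  1.052] turn [-0.0002  0.0001 -0.0009] t 22.65 pos [471.6 168.1 136.2] rot [-1.7997e+02  1.0000e-02 -1.7217e+02] grip 0.0866 0.0 F [-1.08 -0.01  0.47]
nests
[ 13 164] [1251.4 -163.9] [  7.4 113.2] 0.4 168 38.1
[317 175] [ 567.2 -174.2] [62.3 48.1] 72.7 251 40.0
[265 222] [658.   -0.7] [36.8 32.7] 31.4 228 42.3
[572 235] [63.9 -0.7] [16.1 87.1] 4.4 181 38.9
```

View pics/s5.png

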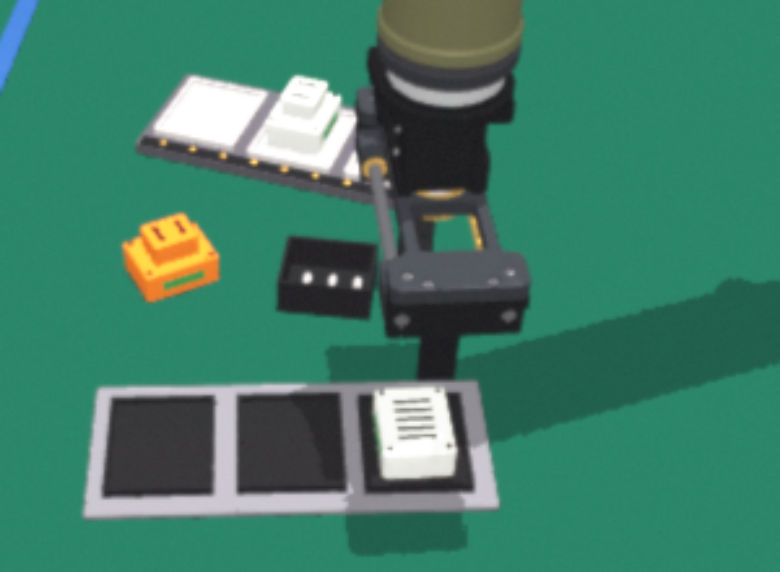

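The tall module sits upright in the middle nest (crop 303,120), measured at (567,-174). The gripper is over the low one (crop 413,430).

Call:
jog_arm:
  motion:
    - [[0,0.01,0.2,0,0,0,0],[0,0.01,0.4,0,0,0,0],[0,0.01,0.55,0,0,0,0],[0,0.01,0.65,0,0,0,0],[0,0.01,0.7,0,0,0,0]]

```text
time_s: 23.2
tool_pos: [0.4708, 0.1694, 0.0652]
tool_rot: [-180.0, -0.1, -172.1]
force: [-0.1, 0.3, 0.4]
grip_width: 0.0871
grasp_force: 0.0
```

Call:
jog_arm:
  motion:
    - [[0,0,0.1,0,0,0,0],[0,0,0.2,0,0,0,0],[0,0,0.3,0,0,0,0],[0,0,0.35,0,0,0,0],[0,0,0.35,0,0,0,0]]

```text
time_s: 23.7
tool_pos: [0.4704, 0.17, 0.0301]
tool_rot: [-180.0, -0.1, -172.0]
force: [0.1, 0.8, 0.3]
grip_width: 0.0868
grasp_force: 0.0
```

Call:
jog_arm:
  motion:
    - [[0,0,0,0,0,0,0.15],[0,0,0,0,0,0,0.25],[0,0,0,0,0,0,0.3],[0,0,0,0,0,0,0.4],[0,0,0,0,0,0,0.6]]
  grip_force: 25

```text
time_s: 24.2
tool_pos: [0.4713, 0.1703, 0.0314]
tool_rot: [180.0, 0.0, -172.0]
force: [-0.6, -0.4, 0.2]
grip_width: 0.0599
grasp_force: 25.0
```

Call:
jog_arm:
  motion:
    - [[0,0,0,0,0,0,1],[0,0,0,0,0,0,1],[0,0,0,0,0,0,1],[0,0,0,0,0,0,1]]

```text
time_s: 24.6
tool_pos: [0.4713, 0.1703, 0.0314]
tool_rot: [180.0, 0.0, -172.0]
force: [-1.1, -1.0, 3.2]
grip_width: 0.0599
grasp_force: 25.0
```

```bash
python3 go.py 650 -199.5 131 164
```

```text
shift [-1.257 -3.91  -0.996] turn [1.000e-04 2.000e-04 1.332e-01] t 24.6 pos [471.3 170.3  31.4] rot [ 1.7999e+02  3.0000e-02 -1.7203e+02] grip 0.0599 25.0 F [-1.11 -1.02  3.19]
```

Call:
jog_arm:
  motion:
    - [[0,0,-0.1,0,0,0,1],[0,0,-0.3,0,0,0,1],[0,0,-0.5,0,0,0,1],[0,0,-0.75,0,0,0,1],[0,0,-1.0,0,0,0,1]]

```text
time_s: 25.1
tool_pos: [0.4704, 0.1702, 0.1319]
tool_rot: [-180.0, -0.1, -172.0]
force: [0.7, -0.5, -0.7]
grip_width: 0.0598
grasp_force: 25.0
```

Call:
jog_arm:
  motion:
    - [[-0.06,-0.2,0,0,0,0,1],[-0.125,-0.39,0,0,0,0,1],[-0.19,-0.59,0,0,0,0,1],[-0.25,-0.78,0,0,0,0,1],[-0.315,-0.98,0,0,0,0,1]]

```text
time_s: 25.6
tool_pos: [0.5157, 0.0771, 0.1312]
tool_rot: [180.0, -0.0, -172.0]
force: [-0.6, 0.3, -1.6]
grip_width: 0.0602
grasp_force: 25.0
```

Call:
jog_arm:
  motion:
    - [[-0.06,-0.2,0,0,0,0,1],[-0.125,-0.39,0,0,0,0,1],[-0.19,-0.59,0,0,0,0,1],[-0.25,-0.78,0,0,0,0,1],[-0.315,-0.98,0,0,0,0,1]]

```text
time_s: 26.1
tool_pos: [0.5605, -0.0155, 0.1311]
tool_rot: [180.0, -0.0, -172.0]
force: [0.8, 0.7, -0.9]
grip_width: 0.0596
grasp_force: 25.0
```

Call:
jog_arm:
  motion:
    - [[-0.06,-0.2,0,0,0,0,1],[-0.125,-0.39,0,0,0,0,1],[-0.19,-0.59,0,0,0,0,1],[-0.25,-0.78,0,0,0,0,1],[-0.315,-0.98,0,0,0,0,1]]

```text
time_s: 26.6
tool_pos: [0.6054, -0.108, 0.131]
tool_rot: [180.0, -0.0, -172.0]
force: [-0.3, 0.5, -1.0]
grip_width: 0.0598
grasp_force: 25.0
```

Call:
jog_arm:
  motion:
    - [[-0.06,-0.2,0,0,0,0.03,1],[-0.125,-0.39,0,0,0,0.06,1],[-0.19,-0.59,0,0,0,0.09,1],[-0.25,-0.78,0,0,0,0.12,1],[-0.315,-0.97,0,0,0,0.133,1]]

```text
time_s: 27.1
tool_pos: [0.6501, -0.1997, 0.1309]
tool_rot: [180.0, -0.1, 163.9]
force: [0.3, -0.2, -1.1]
grip_width: 0.0599
grasp_force: 25.0
```

Call:
jog_arm:
  motion:
    - [[0,0,0,0,0,0,1],[0,0,0,0,0,0,1],[0,0,0,0,0,0,1]]

```text
time_s: 27.4
tool_pos: [0.6498, -0.1977, 0.1308]
tool_rot: [179.9, -0.1, 164.1]
force: [-0.2, 0.9, -1.7]
grip_width: 0.0597
grasp_force: 25.0
```

```bash
python3 go.py 650 -199.5 37.4 164; python3 - <<'E'
from h import *
p,d=env.read_camera("side");cv2.imwrite("pics/s6.png",cv2.resize(p[80:300,200:500,::-1],(780,572)))
E
```

```text
shift [-0.007 -0.018  0.934] turn [ 0.0004 -0.0003  0.0008] t 27.4 pos [ 649.8 -197.7  130.8] rot [ 1.7992e+02 -6.0000e-02  1.6415e+02] grip 0.0597 25.0 F [-0.23  0.93 -1.75]
```

View pics/s6.png

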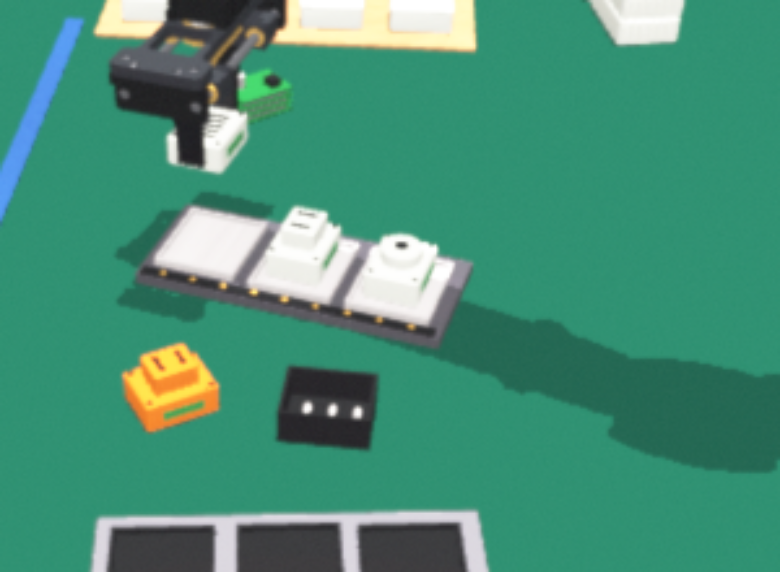

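The low module hangs level above the far nest (crop 210,240), and the other two are seated. Lowering.

Call:
jog_arm:
  motion:
    - [[-0.01,-0.01,0.2,0,0,0,1],[-0.01,-0.01,0.4,0,0,0,1],[-0.01,-0.01,0.6,0,0,0,1],[-0.01,-0.01,0.75,0,0,0,1],[-0.01,-0.01,0.83,0,0,0,1]]

```text
time_s: 27.95
tool_pos: [0.65, -0.1994, 0.0465]
tool_rot: [180.0, -0.1, 164.1]
force: [0.3, 0.3, -0.8]
grip_width: 0.0595
grasp_force: 25.0
```

Call:
jog_arm:
  motion:
    - [[0,0,0.03,0,0,0,1],[0,0,0.06,0,0,0,1],[0,0,0.09,0,0,0,1],[0,0,0.09,0,0,0,1]]

```text
time_s: 28.35
tool_pos: [0.651, -0.2007, 0.0393]
tool_rot: [180.0, 0.0, 164.0]
force: [0.5, 0.8, -1.0]
grip_width: 0.0599
grasp_force: 25.0
```

Call:
jog_arm:
  motion:
    - [[0,0,0.01,0,0,0,1],[0,0,0.02,0,0,0,1],[0,0,0.025,0,0,0,1],[0,0,0.025,0,0,0,1]]

```text
time_s: 28.75
tool_pos: [0.6511, -0.2008, 0.0374]
tool_rot: [180.0, 0.0, 164.0]
force: [-0.5, 0.1, 4.7]
grip_width: 0.0599
grasp_force: 25.0
```

Contact. Releasing, then retreating up and back.

Call:
jog_arm:
  motion:
    - [[0,0,0,0,0,0,0.6],[0,0,0,0,0,0,0.2],[0,0,0,0,0,0,0],[0,0,0,0,0,0,0],[0,0,0,0,0,0,0]]

```text
time_s: 29.25
tool_pos: [0.6506, -0.2006, 0.0362]
tool_rot: [-180.0, -0.0, 164.0]
force: [-0.6, -0.7, -0.5]
grip_width: 0.0828
grasp_force: 0.0
```

Call:
jog_arm:
  motion:
    - [[0,0,-0.1,0,0,0,0],[0,0,-0.3,0,0,0,0],[0,0,-0.5,0,0,0,0],[0,0,-0.75,0,0,0,0],[0,0,-1.0,0,0,0,0]]

```text
time_s: 29.75
tool_pos: [0.6507, -0.2008, 0.1381]
tool_rot: [180.0, 0.0, 164.0]
force: [0.1, -1.0, 0.5]
grip_width: 0.0872
grasp_force: 0.0
```

Call:
jog_arm:
  motion:
    - [[0,0.2,-0.1,0,0,0,0],[0,0.4,-0.2,0,0,0,0],[0,0.6,-0.3,0,0,0,0],[0,0.8,-0.4,0,0,0,0],[0,1,-0.5,0,0,0,0]]

```text
time_s: 30.25
tool_pos: [0.6785, -0.1039, 0.1879]
tool_rot: [180.0, 0.1, 164.0]
force: [0.9, -0.3, -0.1]
grip_width: 0.0871
grasp_force: 0.0
```

Call:
jog_arm:
  motion:
    - [[0,0.2,0,0,0,0,0],[0,0.4,0,0,0,0,0],[0,0.6,0,0,0,0,0],[0,0.8,0,0,0,0,0],[0,1,0,0,0,0,0]]

```text
time_s: 30.75
tool_pos: [0.706, -0.0068, 0.186]
tool_rot: [-180.0, -0.0, 164.0]
force: [-0.2, 1.1, -0.7]
grip_width: 0.087
grasp_force: 0.0
```

Call:
jog_arm:
  motion:
    - [[0,0.2,0,0,0,0,0],[0,0.4,0,0,0,0,0],[0,0.6,0,0,0,0,0],[0,0.8,0,0,0,0,0],[0,1,0,0,0,0,0]]

```text
time_s: 31.25
tool_pos: [0.7338, 0.0894, 0.1866]
tool_rot: [180.0, 0.0, 164.0]
force: [-0.1, -0.7, 0.1]
grip_width: 0.0865
grasp_force: 0.0
```

```bash
python3 - <<'E'
from h import *
p,d=env.read_camera("top"); P=cloud("top",d); P[:,:320]=0
boxes(P,.024,.1)
cv2.imwrite("pics/t7.png",cv2.resize(p[140:340,200:530,::-1],(792,480)))
E
```

```text
[362 179] [657.9  -2.7] [59.9 47.4] 31.7 868 32.9
[483 191] [ 650.3 -201.6] [60.7 49.7] 73.4 1199 40.4
[632 208] [ 642.8 -444.6] [24.3 49.5] 88.2 238 26.0
[468 239] [ 568.4 -177.6] [60.5 49. ] 74.3 1236 42.1
[355 251] [536.7   2.2] [43.2 70.5] 87.0 212 29.2
[451 290] [ 485.5 -154. ] [60.8 49. ] 74.8 1276 41.5
```

View pics/t7.png

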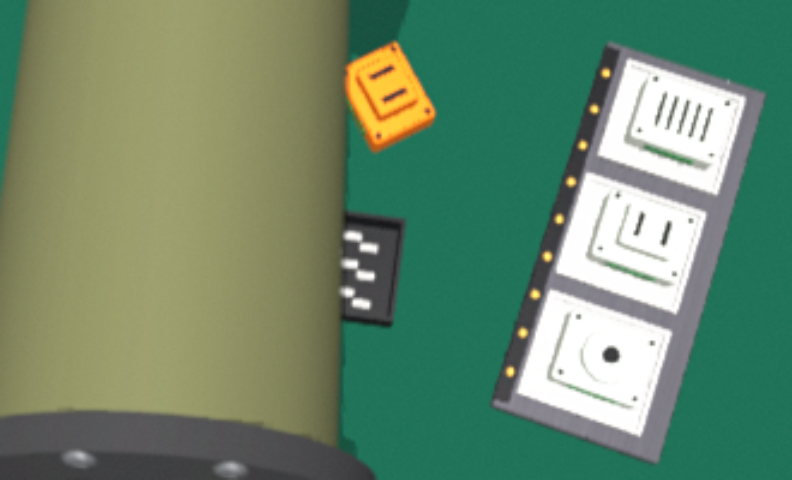

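All three are seated inside their nests: low far (680,115), tall middle (640,235), round near (610,355). Measured centres are within about 3 mm of the nests. The bin is partly hidden by the arm, but its visible edge has not moved. Handing in.

```bash
python3 -c "
from cell import env
print(env.sign_off())"
```

```text
the job is handed in; nothing more can be done
None
```

The job is handed in at about 31 s: the round module is in the near nest, the tall one in the middle and the low one in the far nest, all measured flat and within about 3 mm of the nest centres, with the screw bin left where it was; `sign_off()` returned no verdict.

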